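# Lay out a knife handle for glue-up

## Task

Lay out the handle parts of this knife for gluing: put the red liner flat on the bare tang and the walnut scale on top of the liner, each lengthwise, square and centred with the ends matching. On the rubber pad lay the maple scale lengthwise in the middle of the black part and stand the copper pommel next to it in the middle of the white end; put the brass guard flat on the jig midway between the two posts, its long side along the line of the posts.

Things in the scene. Friction and masses are not known exactly. Their poses are not given: they have to be found in the camera images.
- knife: Fixed: bare steel knife blank on a blue block 110 x 46 x 24 mm. Its tang, a flat 100 x 30 x 4 mm bar with two dark dots, lies centred on the block, top face 28 mm above the bench. The wider blade (42 mm, no higher than the tang) juts past the block towards +x, away from the robot, to 161 mm from the tang's centre. Origin: on the bench under the tang's centre; x along the tang to the tip, z up.
- jig: Fixed: aluminium plate 150 x 50 x 8 mm with two dark steel posts 12 mm thick, 22 mm high above the plate, on its long middle line at x = -55 and +55 mm (98 mm clear between). Origin: centre of its underside, midway between the posts; x along the line of posts, z up. Plate top 8 mm above the bench.
- pad: Fixed: flat black rubber pad 180 x 64 x 6 mm; its +x end, away from the robot, is white from x = 25 to 89 mm (middle 57); the black part runs from x = -90 to 25 mm (middle about -33). Origin: centre of the underside; x along the length to the white end, z up; top 6 mm above the bench.
- liner: Loose: red plastic handle liner, a thin flat bar with rounded ends, 100 x 32 x 6 mm, two black dots on top, 0.03 to 0.05 kg. Origin: centre of its underside; x along its length, z up.
- walnut: Loose: dark brown walnut handle scale, a flat bar with rounded ends, 100 x 32 x 14 mm, two brass dots on top, 0.04 to 0.08 kg. Origin: centre of its underside; x along its length, z up.
- maple: Loose: pale maple handle scale, same shape as the walnut one, 100 x 32 x 14 mm, two brass dots on top, 0.04 to 0.08 kg. Origin: centre of its underside; x along its length, z up.
- guard: Loose: brass guard, a small block 44 x 22 x 14 mm with a dark slot line along its top, 0.07 to 0.14 kg. Origin: centre of its underside; x along the 44 mm length, z up.
- pommel: Loose: round copper pommel, a disc 34 mm across and 20 mm high with a bevelled top edge (straight sides up to 16 mm), 0.09 to 0.18 kg. Origin: centre of its underside; z up.
There are look-alikes about, which are no part of the job. There is more than one size of the guard; the job needs the middle-sized.

How it is judged (in metres and radians):
At the end, for the whole second after the job is handed in: All flat, at rest: liner centred on tang and walnut on liner (10 mm along, 8 across, 0.15 rad); maple on pad at pad x -35 mm (12 mm, 0.2 rad), pommel at pad x 57 mm (14 along, 13 across); guard on jig plate midway between posts (12 along, 10 across, 0.2 rad) (x of liner in the frame of knife between -0.01 and 0.01 m and y of liner in the frame of knife between -0.008 and 0.008 m and z of liner in the frame of knife between 0.0255 and 0.031 m and angle between each of liner, walnut, maple, pommel, guard's own z axis and vertical below 0.12 rad and angle between the x axis of liner and the x axis of knife, either way round below 0.15 rad and linear speed of each of liner, walnut, maple, pommel, guard below 0.02 m/s and angular speed of each of liner, walnut, maple, pommel, guard below 0.2 rad/s and x of walnut in the frame of liner between -0.01 and 0.01 m and y of walnut in the frame of liner between -0.008 and 0.008 m and z of walnut in the frame of liner between 0.0035 and 0.009 m and angle between the x axis of walnut and the x axis of liner, either way round below 0.15 rad and x of maple in the frame of pad between -0.047 and -0.023 m and y of maple in the frame of pad between -0.012 and 0.012 m and z of maple in the frame of pad between 0.0035 and 0.009 m and angle between the x axis of maple and the x axis of pad, either way round below 0.2 rad and x of pommel in the frame of pad between 0.043 and 0.071 m and y of pommel in the frame of pad between -0.013 and 0.013 m and z of pommel in the frame of pad between 0.0035 and 0.009 m and x of guard in the frame of jig between -0.012 and 0.012 m and y of guard in the frame of jig between -0.01 and 0.01 m and z of guard in the frame of jig between 0.0055 and 0.011 m and angle between the x axis of guard and the x axis of jig, either way round below 0.2 rad); the robot touches nothing.
It also fails if it takes over 120 s, if anything falls off the work surface, if the arm or the gripper's body presses on something with over 40 N, if the wrist force passes 120 N, or if a joint passes its speed limit or range.

## Robot

A 6-joint arm with a two-finger parallel gripper is mounted at the origin on the work surface. World frame = base frame: x ahead of the robot, y to its left, z up, the work surface at z = 0. Lengths are in m, angles in degrees, forces in N, time in s.
With the tool pointing down it reaches from about 0.375 to 0.75 m from the base axis. Payload 9 kg.
Tool frame: the origin (TCP) lies between the finger pads; the fingertips stand 14 mm ahead of it and the grasp point (between the pads) lies 5 mm behind it; z points along the fingers, y is the line along which they close (so a half turn about z gives the same grasp; the last joint's range is limited). The gripper opens to 85 mm and grips with 20 to 120 N. Pads are 22 mm wide; open, the fingers measure 114 mm over their backs; the gripper's body (76 mm by 85 mm) begins 54 mm behind the grasp point. The pads swing forward as they close: fully open they stand 13 mm farther back than shut.
Start: joints at [53.875, 5.964, 5.575, 89.605, 0, 77.527], TCP at [0.241, 0.55, 0.245] pointing down, gripper open.
Joint ranges: [-171.21, 171.21], [-48.23, 106.86], [-62.78, 66.21], [-105.2, 120.99], [-86.42, 89.51], [-180, 180]. Speed limits (degrees/s): [127.2, 127.2, 147.25, 180, 180, 180].

## Interface

Orientations are given as a 3x3 rotation matrix whose columns are the frame's x, y, z axes.
In Python, from plant import manip gives the robot as it stands.
- The arm moves only by the tool servo_tool, never from a script. Its argument "increments" is a list of rows, each a list of 5 numbers: the shift along the tool's x, y, z in cm, then the turn about the tool's z in rad, then the finger opening in cm, from 0 to 8.54. In form: [[tx, ty, tz, twist, jaw], ...]. A call has 1 to 5 rows; each row shifts and turns the commanded pose from where the row before left it, along the tool's axes as they then stand; what a row does not reach is not made up. A row lasts 1/10 s, in which the tool goes at most 50 mm and 8.59 degrees, less where a joint would pass 70% of its speed; a pose out of reach is approached as far as the arm can. A call is refused whole if a number of a shift passes 5 or a number of a turn 0.15, either way. A call with a gripper value outside its range is refused whole. The fingers move at their own pace and stop on an object; "force" is the grip in N (left out, the last holds). Time passes only in rows, so rows that do not move let the fingers close. It gives the time, the measured TCP pose, the force, the opening and the grip force at its end, in the units of the state.
- manip.state(): the state, without advancing time (a new reading comes with each control period).
- manip.snapshot(name): name is "scene" or "side" or "wrist"; returns the picture (384x512x3 uint8, red, green, blue); there is no depth.
- manip.calibration(name): a dict with "fx", "fy", "cx", "cy" (pixels), "extrinsics" (4x4, takes a point from world to camera coordinates); the wrist camera has in their place "hand_eye" (4x4, takes a point from camera to tool coordinates, whose origin is the TCP and whose axes are the flange's). Camera axes: x right, y down, z forward; pixel columns grow to the right and rows downward; lengths in m; the calibration is good to about 2 mm. A picture is of the moment at which its call begins: read the wrist's pose just before it. calibration takes no time and is no camera call.
- manip.job_done(): hands the job in; it is judged then, once.
The state is a dict: "time_s": time; "qpos": joint angles; "qvel": joint speeds; "joint_torque": joint torques, N m; "eef_pos": TCP position; "ee_rot": TCP orientation; "ft_force": force on the tool from outside, world axes, zero at the start; "ft_torque": the same for the moment, N m; "finger_gap": finger opening in m; "grasp_force": force on a finger pad.
Only numpy, scipy, OpenCV 4.12 (cv2) and the standard library are available. Lean on these libraries where they do the work, as an engineer would, in place of code of your own. Each camera call takes 0.05 s, during which the arm holds its last target. There are 200 camera calls.

## Working session

There is one attempt and no reset: what is moved stays moved. The work goes in short steps, Python scripts to look and compute and a tool call to move; the robot and the scene stay as the last step left them, time stands still between calls to the robot, and variables do not carry over. Pictures are saved under pics/ and viewed, at most 16 in all, crops included, and the job is handed in when it is done.

Besides the shell and the picture viewer there is one more tool, called by a JSON object that holds its "api" and its "payload", one argument or row to a line. servo_tool: Moves the arm, as the interface text tells. Its arguments: {"type":"object","properties":{"increments":{"type":"array"},"force":{"type":"number"}},"required":["increments"]}

```bash
mkdir -p pics; python3 - <<'E'
from plant import manip
import cv2,numpy as np
s=manip.state();print(s)
for n in("scene","side","wrist"):
    im=manip.snapshot(n);cv2.imwrite(f"pics/{n}0.png",im[:,:,::-1]);print(n,manip.calibration(n))
a=cv2.imread("pics/scene0.png");cv2.imwrite("pics/scene0b.png",cv2.resize(a,(800,600)))
a=cv2.imread("pics/side0.png");cv2.imwrite("pics/side0b.png",cv2.resize(a,(800,600)))
E
```

```text
{'time_s': 0.0, 'qpos': array([5.38763035e+01, 5.99994954e+00, 5.52748500e+00, 8.96033553e+01,
       1.42794220e-03, 7.75263589e+01]), 'qvel': array([ 0.05304073,  0.01168985,  0.04944153,  0.07744603,  0.06755156,
       -0.03525886]), 'joint_torque': array([-1.23116755e-03, -5.56927586e+01,  5.03651512e+01,  1.69736595e-02,
       -4.20677325e-04, -1.92677771e-05]), 'eef_pos': array([0.2404955 , 0.54936349, 0.24451279]), 'ee_rot': array([[-9.16012492e-01,  4.01148943e-01, -8.00260134e-04],
       [ 4.01149621e-01,  9.16011938e-01, -1.05420290e-03],
       [ 3.10155458e-04, -1.28668707e-03, -9.99999124e-01]]), 'ft_force': array([-0.54385378,  0.63475864, -0.29356129]), 'ft_torque': array([-0.05168918, -0.00673516,  0.01435567]), 'grasp_force': 0.0, 'finger_gap': 0.08539799709468096}
scene {'fx': 353.23767684504685, 'fy': 353.23767684504685, 'cx': 255.65898245929267, 'cy': 187.37002970304482, 'extrinsics': array([[-0.5320867 ,  0.84651268,  0.01732108,  0.27572949],
       [ 0.67003192,  0.43348793, -0.6026155 , -0.35478819],
       [-0.51763014, -0.30903802, -0.79784368,  1.3892136
[... 193 characters left out ...]
[ 0.96323464, -0.26836982, -0.01251695, -0.52015508],
       [-0.2155059 , -0.74399595, -0.63247706,  0.1275278 ],
       [ 0.1604252 ,  0.61192129, -0.77447795,  0.88481142],
       [ 0.        ,  0.        ,  0.        ,  1.        ]])}
wrist {'fx': 309.3643468476828, 'fy': 309.3643468476828, 'cx': 250.35571991865018, 'cy': 190.7777221131161, 'hand_eye': array([[ 5.62023759e-04, -9.45178906e-01, -3.26552475e-01,
         8.41291847e-02],
       [ 9.99999686e-01,  7.13573171e-04, -3.44296047e-04,
        -4.37982027e-04],
       [ 5.58440446e-04, -3.26552179e-01,  9.45179011e-01,
        -1.29392034e-01],
       [ 0.00000000e+00,  0.00000000e+00,  0.00000000e+00,
         1.00000000e+00]])}
```

View pics/scene0b.png

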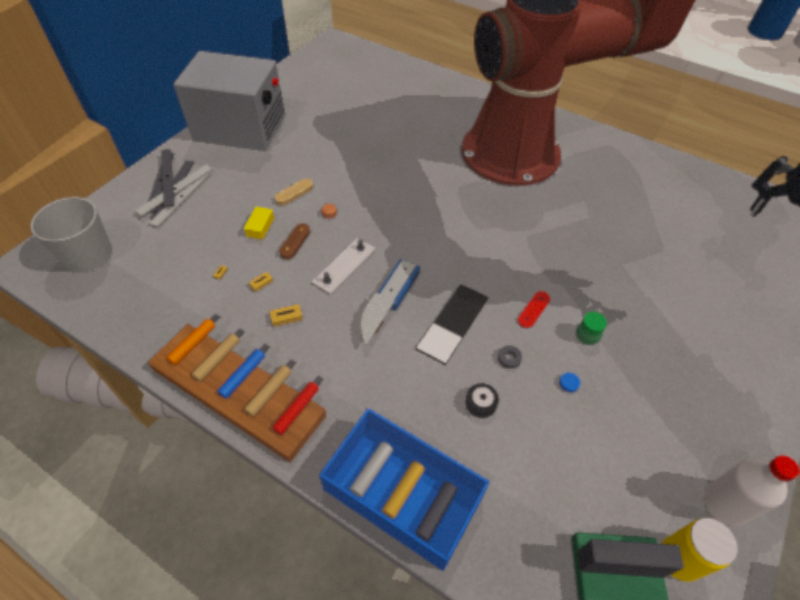

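View pics/side0b.png

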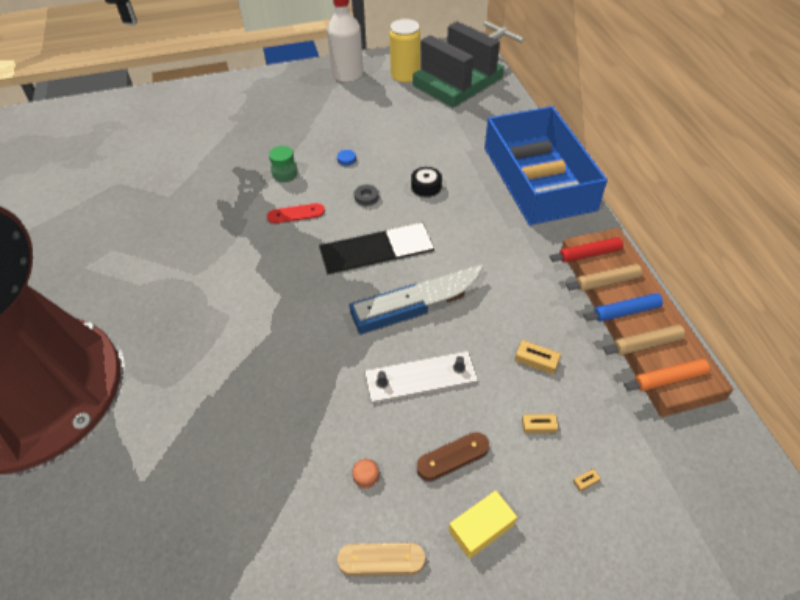

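The scene view (800x600) shows these:
- **Guards:** candidates at (220,272) small, (261,282) middle and (286,315) large. In the side view they are at (587,480), (541,424) and (538,357). I choose the middle one.
- **Pommel:** the copper disc at (329,211). The green jar (592,327), blue cap (570,382), dark ring (510,357) and black wheel (482,400) are not it.
- **Liner:** the red bar at (534,310), not the red handle at (298,405).
- **Walnut:** (295,241).
- **Maple:** (294,191), not the yellow block at (259,222) or the tan handles at (218,355) and (270,388).

I'll check the choice with crops.

```bash
cat > h.py <<'E'
from plant import manip
import cv2,numpy as np
def ray(n,px,s=None):
    c=manip.calibration(n);d=np.array([(px[0]-c['cx'])/c['fx'],(px[1]-c['cy'])/c['fy'],1])
    if n=='wrist':
        R=s['ee_rot'];H=c['hand_eye'];return s['eef_pos']+R@H[:3,3],R@H[:3,:3]@d
    E=c['extrinsics'];return -E[:3,:3].T@E[:3,3],E[:3,:3].T@d
def at(n,px,z,s=None):
    o,d=ray(n,px,s);return o+d*(z-o[2])/d[2]
def proj(n,p,s=None):
    c=manip.calibration(n)
    if n=='wrist':
        H=c['hand_eye'];q=H[:3,:3].T@(s['ee_rot'].T@(np.array(p)-s['eef_pos'])-H[:3,3])
    else: E=c['extrinsics'];q=E[:3,:3]@p+E[:3,3]
    return np.array([c['fx']*q[0]/q[2]+c['cx'],c['fy']*q[1]/q[2]+c['cy']])
def yaw(s): return np.degrees(np.arctan2(s['ee_rot'][1,0],s['ee_rot'][0,0]))
E
python3 - <<'E'
from h import *
f=.64
P=dict(liner=((534,310),(296,213),.006),walnut=((295,241),(454,455),.014),maple=((294,191),(381,558),.014),pommel=((329,211),(366,472),.015),guardL=((286,315),(538,357),.014),guardM=((261,282),(541,424),.014),guardS=((220,272),(587,480),.012),jig=((344,265),(421,377),.008),pad=((453,324),(377,248),.006))
for k,(a,b,z) in P.items(): print(k,at('scene',np.array(a)*f,z)[:2].round(3),at('side',np.array(b)*f,z)[:2].round(3))
a=cv2.imread('pics/side0.png')
c=cv2.resize(a[205:384,190:410],None,fx=3,fy=3,interpolation=cv2.INTER_CUBIC);cv2.imwrite('pics/c1.png',c)
E
```

```text
liner [0.422 0.253] [0.417 0.245]
walnut [ 0.539 -0.25 ] [ 0.535 -0.26 ]
maple [ 0.419 -0.349] [ 0.415 -0.357]
pommel [ 0.428 -0.243] [ 0.423 -0.253]
guardL [ 0.699 -0.144] [ 0.696 -0.152]
guardM [ 0.663 -0.237] [ 0.658 -0.25 ]
guardS [ 0.688 -0.326] [ 0.682 -0.336]
jig [ 0.533 -0.127] [ 0.529 -0.135]
pad [0.538 0.134] [0.531 0.125]
```

View pics/c1.png

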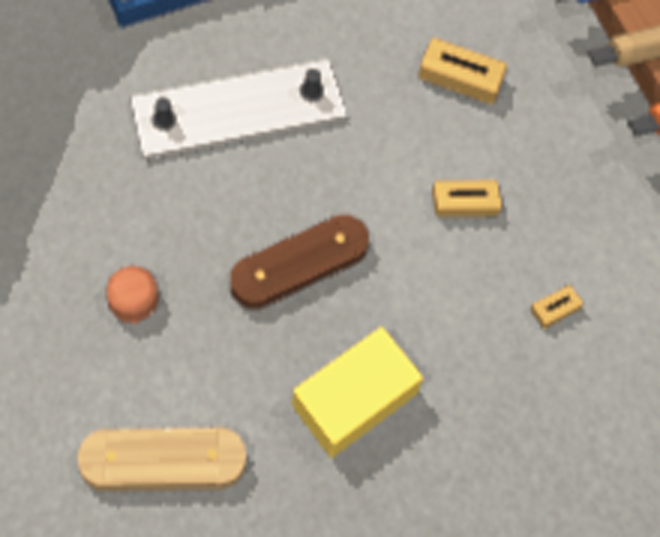

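The crop confirms the choices: the maple has two brass dots, the middle-sized guard is at crop (467,197), and the copper disc is at (132,293). Next I take a close look with the wrist camera over the liner, pad and knife.

{"api": "servo_tool", "payload": {
  "increments": [
    [-3.7,-2.62,0,0,8.5],
    [-3.7,-2.62,0,0,8.5],
    [-3.7,-2.62,0,0,8.5],
    [-3.7,-2.62,0,0,8.5],
    [-3.7,-2.62,0,0,8.5]
  ]
}}

```text
time_s: 0.65
eef_pos: [0.3581, 0.3538, 0.2451]
ee_rot: [[-0.916, 0.401, -0.0], [0.401, 0.916, 0.0], [0.0, 0.0, -1.0]]
ft_force: [-0.1, -0.9, -1.7]
finger_gap: 0.0847
grasp_force: 0.0
```

{"api": "servo_tool", "payload": {
  "increments": [
    [-3.7,-2.62,0,0,8.5],
    [-3.7,-2.62,0,0,8.5],
    [-3.7,-2.62,0,0,8.5],
    [-3.7,-2.62,0,0,8.5],
    [0,0,0,-0.14,8.5]
  ]
}}

```text
time_s: 1.15
eef_pos: [0.4533, 0.1959, 0.2448]
ee_rot: [[-0.962, 0.274, 0.0], [0.274, 0.962, -0.001], [-0.0, -0.001, -1.0]]
ft_force: [-0.6, 0.7, 0.4]
finger_gap: 0.0847
grasp_force: 0.0
```

{"api": "servo_tool", "payload": {
  "increments": [
    [0,0,0,-0.14,8.5],
    [0,0,0,-0.13,8.5],
    [0,0,0,0,8.5]
  ]
}}

```text
time_s: 1.45
eef_pos: [0.4511, 0.1999, 0.2451]
ee_rot: [[-1.0, 0.001, -0.0], [0.001, 1.0, 0.0], [0.0, 0.0, -1.0]]
ft_force: [-0.3, 0.4, 0.3]
finger_gap: 0.0848
grasp_force: 0.0
```

```bash
python3 - <<'E'
from h import *
s=manip.state();im=manip.snapshot('wrist');cv2.imwrite('pics/w1.png',im[:,:,::-1])
np.savez('w1.npz',eef_pos=s['eef_pos'],ee_rot=s['ee_rot']);print(s['eef_pos'],yaw(s),s['time_s'])
E
```

```text
[0.45111075 0.19985496 0.2450995 ] 179.92399545094875 1.45
```

View pics/w1.png

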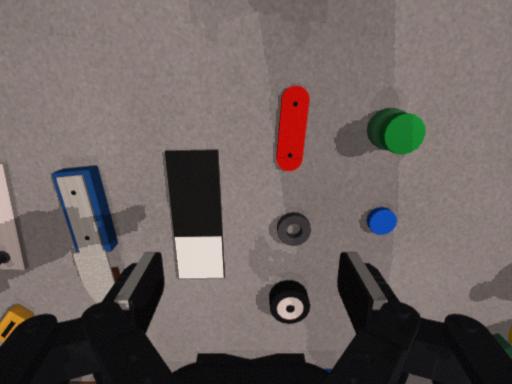

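The wrist view shows the liner at (292,128), the pad at (196,213) and the tang dots at (72,192) and (86,238). I measure the poses from these.

```bash
cat >> h.py <<'E'
def load(n): return dict(np.load(n+'.npz')),cv2.imread(f'pics/{n}.png')
def snap(n):
    s=manip.state();im=manip.snapshot('wrist')[:,:,::-1].copy();cv2.imwrite(f'pics/{n}.png',im)
    s={k:s[k] for k in('eef_pos','ee_rot')};np.savez(n+'.npz',**s);return s,im
def rect(s,mask,z,near):
    "min-area rect, in world at height z, of blob of mask nearest pixel near"
    m=mask.astype(np.uint8);n,l,st,ce=cv2.connectedComponentsWithStats(m)
    ok=[i for i in range(1,n) if st[i,4]>60];i=min(ok,key=lambda i:np.hypot(*(ce[i]-near)))
    c,_=cv2.findContours((l==i).astype(np.uint8),cv2.RETR_EXTERNAL,cv2.CHAIN_APPROX_NONE)
    w=np.array([at('wrist',p,z,s)[:2] for p in c[0][:,0]]).astype(np.float32)
    (cx,cy),(a,b),_=r=cv2.minAreaRect(w*1000);bx=cv2.boxPoints(r)
    e=max([bx[1]-bx[0],bx[2]-bx[1]],key=np.linalg.norm);an=np.degrees(np.arctan2(e[1],e[0]))%180
    return np.array([cx,cy]).round(1),(round(max(a,b),1),round(min(a,b),1)),round((an+90)%180-90,1)
def hsv(im): return [x.astype(int) for x in cv2.split(cv2.cvtColor(im,cv2.COLOR_BGR2HSV))]
def blobdot(im,px,r=6,dark=True):
    x,y=px;g=cv2.cvtColor(im,cv2.COLOR_BGR2GRAY)[y-r:y+r+1,x-r:x+r+1].astype(float)
    w=np.clip((np.median(g)-g) if dark else g-np.median(g),0,None);w[w<.5*w.max()]=0
    yy,xx=np.mgrid[-r:r+1,-r:r+1];return np.array([x+(w*xx).sum()/w.sum(),y+(w*yy).sum()/w.sum()])
def line(s,a,b,z):
    A=at('wrist',a,z,s)*1000;B=at('wrist',b,z,s)*1000;d=B-A
    return ((A+B)/2)[:2].round(1),np.linalg.norm(d[:2]).round(1),np.degrees(np.arctan2(d[1],d[0])).round(1)
E
python3 - <<'E'
from h import *
s,im=load('w1');h,S,v=hsv(im)
print('liner',rect(s,((h<8)|(h>172))&(S>170)&(v>90),.006,(292,128)),line(s,blobdot(im,(295,104),4),blobdot(im,(290,155),4),.006))
print('tang',line(s,blobdot(im,(72,192),4),blobdot(im,(86,238),4),.028))
print('padblack',rect(s,(v<45),.006,(196,193)))
print('padwhite',rect(s,(v>180)&(S<40),.006,(200,258)))
E
```

```text
liner (array([417.9, 248.4]), (98.6, 32.2), np.float32(-3.5)) (array([418. , 248.6]), np.float64(60.1), np.float64(-3.6))
tang (array([518.3,  -8.4]), np.float64(60.3), np.float64(5.7))
padblack (array([499.3, 128.4]), (114.2, 63.6), np.float32(1.0))
padwhite (array([590. , 129.5]), (62.2, 61.9), np.float32(-0.0))
```

{"api": "servo_tool", "payload": {
  "increments": [
    [2.0,3.0,0,0,6],
    [1.31,1.86,0,0,6],
    [0,0,4.5,0.06,6],
    [0,0,4.5,0,6],
    [0,0,4.5,0,6]
  ],
  "force": 50
}}

```text
time_s: 2.0
eef_pos: [0.418, 0.2492, 0.109]
ee_rot: [[-0.998, 0.066, 0.001], [0.066, 0.998, 0.0], [-0.001, 0.0, -1.0]]
ft_force: [-0.2, -0.5, -0.0]
finger_gap: 0.0598
grasp_force: 0.0
```

{"api": "servo_tool", "payload": {
  "increments": [
    [0,0,4.5,0,6],
    [0,0,2.5,0,6],
    [0,0,1.5,0,6],
    [0,0,0.8,0,6],
    [0,0,0,0,6]
  ]
}}

```text
time_s: 2.5
eef_pos: [0.4175, 0.2487, 0.0165]
ee_rot: [[-0.998, 0.065, -0.001], [0.065, 0.998, -0.0], [0.001, -0.0, -1.0]]
ft_force: [-0.0, -0.1, 0.3]
finger_gap: 0.06
grasp_force: 0.0
```

```bash
python3 - <<'E'
from h import *
s=manip.state();print(s['eef_pos'],yaw(s),s['ft_force'],s['finger_gap']);_,im=snap('w2')
E
```

```text
[0.41747681 0.24865651 0.01653512] 176.28896369873624 [-0.04461642 -0.14719873  0.32992053] 0.059984719023909935
```

View pics/w2.png

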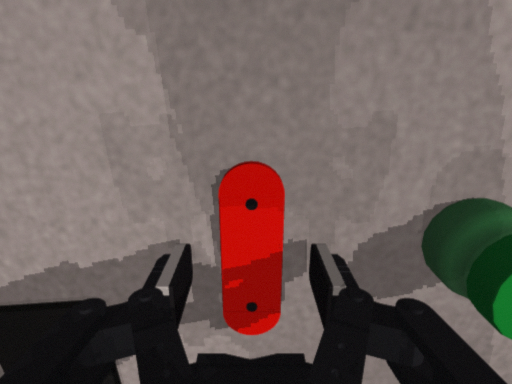

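The liner at (251,250) sits centred between the fingers. I close on it and lift.

{"api": "servo_tool", "payload": {
  "increments": [
    [0,0,0.2,0,4],
    [0,0,0,0,3.6],
    [0,0,0,0,2.5],
    [0,0,0,0,2.5],
    [0,0,0,0,2.5]
  ],
  "force": 50
}}

```text
time_s: 3.05
eef_pos: [0.4189, 0.249, 0.0164]
ee_rot: [[-0.998, 0.063, 0.002], [0.063, 0.998, 0.001], [-0.001, 0.001, -1.0]]
ft_force: [-1.8, -0.9, 5.7]
finger_gap: 0.0296
grasp_force: 49.1
```

{"api": "servo_tool", "payload": {
  "increments": [
    [0,0,-1,0,2.5],
    [0,0,-4,0,2.5],
    [0,0,-4,0,2.5],
    [0,0,0,0,2.5]
  ]
}}

```text
time_s: 3.45
eef_pos: [0.4214, 0.2497, 0.1118]
ee_rot: [[-0.998, 0.063, 0.009], [0.063, 0.998, 0.002], [-0.009, 0.003, -1.0]]
ft_force: [0.3, -0.1, -0.1]
finger_gap: 0.0297
grasp_force: 49.6
```

{"api": "servo_tool", "payload": {
  "increments": [
    [-0.58,-4.2,-2,0,2.5],
    [-0.58,-4.2,-2,0,2.5],
    [-0.58,-4.3,0,0,2.5],
    [-0.58,-4.3,0,0,2.5],
    [-0.58,-4.3,0,0,2.5]
  ]
}}

```text
time_s: 3.95
eef_pos: [0.4337, 0.0327, 0.1458]
ee_rot: [[-0.998, 0.063, 0.001], [0.063, 0.998, -0.0], [-0.001, -0.0, -1.0]]
ft_force: [0.7, -0.4, -0.9]
finger_gap: 0.0294
grasp_force: 49.6
```

{"api": "servo_tool", "payload": {
  "increments": [
    [-0.58,-4.3,0,0,2.5],
    [0,0,0,-0.08,2.5],
    [0,0,0,-0.08,2.5],
    [0,0,0,0,2.5],
    [0,0,0,0,2.5]
  ]
}}

```text
time_s: 4.45
eef_pos: [0.4369, -0.0089, 0.1455]
ee_rot: [[-0.995, -0.095, 0.0], [-0.095, 0.995, -0.0], [-0.0, -0.0, -1.0]]
ft_force: [0.0, -0.1, -1.0]
finger_gap: 0.029
grasp_force: 49.7
```

```bash
python3 - <<'E'
from h import *
s,im=snap('w3');print(s['eef_pos'],yaw(s))
E
```

```text
[ 0.436869   -0.00885508  0.14545648] -174.55283119164386
```

View pics/w3.png

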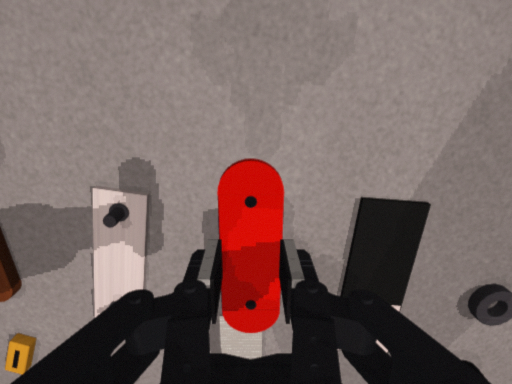

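The held liner hides the knife here, with its dots at (251,202) and (251,304). I measure the offset in the grip and overlay the tang model on the first wrist image.

```bash
python3 - <<'E'
from h import *
s,im=load('w3')
c,l,a=line(s,blobdot(im,(251,202)),blobdot(im,(251,304)),.135);print(c,l,a)
R=s['ee_rot'];print('liner in tool mm',R[:2,:2].T@(c-s['eef_pos'][:2]*1000))
s,im=load('w1');im=cv2.resize(im[140:320,20:240],None,fx=3,fy=3,interpolation=cv2.INTER_CUBIC)
def draw(cx,cy,a,L,W,z,col):
    a=np.radians(a);X=np.array([np.cos(a),np.sin(a),0]);Y=np.array([-X[1],X[0],0])
    p=[proj('wrist',np.array([cx,cy,z])+i*L/2*X+j*W/2*Y,s) for i,j in((1,1),(1,-1),(-1,-1),(-1,1))]
    cv2.polylines(im,[((np.array(p)-[20,140])*3+1).astype(np.int32)],True,col,1)
draw(.5183,-.0084,5.7,.1,.03,.028,(0,0,255));draw(.5183,-.0084,5.7,.11,.046,.024,(0,255,0))
draw(.532,.1288,.8,.18,.064,.006,(0,255,255))
cv2.imwrite('pics/ov.png',im)
E
```

```text
[436.3  -9.4] 60.0 5.5
liner in tool mm [ 0.61816342 -0.48844476]
```

View pics/ov.png

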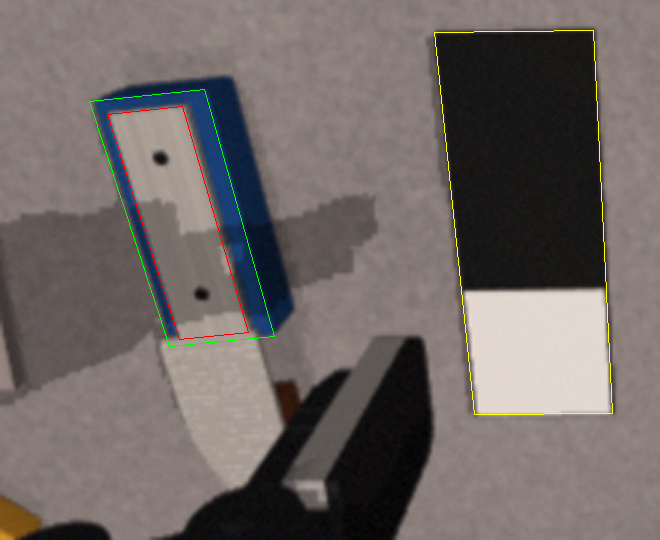

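The overlays of tang and pad fit. I carry the liner onto the tang.

{"api": "servo_tool", "payload": {
  "increments": [
    [-4.1,-0.34,0,0,2.5],
    [-4.07,-0.34,0,0,2.5],
    [0,0,0,0,2.5],
    [0,0,4,0,2.5],
    [0,0,3,0,2.5]
  ]
}}

```text
time_s: 5.0
eef_pos: [0.5187, -0.0073, 0.0741]
ee_rot: [[-0.995, -0.097, -0.0], [-0.097, 0.995, 0.0], [0.0, 0.0, -1.0]]
ft_force: [-0.4, 0.2, -0.7]
finger_gap: 0.0295
grasp_force: 49.7
```

{"api": "servo_tool", "payload": {
  "increments": [
    [0,0,1.8,0,2.5],
    [0,0,0.7,0,2.5],
    [0,0,0.3,0,2.5],
    [0,0,0,0,2.5]
  ]
}}

```text
time_s: 5.4
eef_pos: [0.5191, -0.0077, 0.0481]
ee_rot: [[-0.995, -0.097, 0.001], [-0.097, 0.995, -0.0], [-0.001, -0.0, -1.0]]
ft_force: [-0.5, 0.6, -0.3]
finger_gap: 0.0294
grasp_force: 49.7
```

{"api": "servo_tool", "payload": {
  "increments": [
    [0,0,0.2,0,2.5],
    [0,0,0.15,0,2.5],
    [0,0,0,0,2.5]
  ]
}}

```text
time_s: 5.7
eef_pos: [0.5195, -0.0079, 0.0445]
ee_rot: [[-0.995, -0.097, 0.002], [-0.097, 0.995, -0.0], [-0.001, -0.0, -1.0]]
ft_force: [1.6, -0.2, 1.5]
finger_gap: 0.0292
grasp_force: 49.9
```

{"api": "servo_tool", "payload": {
  "increments": [
    [0,0,0,0,4],
    [0,0,0,0,5],
    [0,0,-3,0,5.5],
    [0,0,-4,0,6],
    [0,0,-4.5,0,8.5]
  ]
}}

```text
time_s: 6.2
eef_pos: [0.5178, -0.0075, 0.1591]
ee_rot: [[-0.995, -0.097, -0.002], [-0.097, 0.995, 0.001], [0.002, 0.001, -1.0]]
ft_force: [1.1, 0.5, -0.1]
finger_gap: 0.0726
grasp_force: 0.0
```

{"api": "servo_tool", "payload": {
  "increments": [
    [1.8,-4,-2.3,0,8.5],
    [1.8,-4,-2.3,0,8.5],
    [1.8,-4,-2.3,0,8.5],
    [1.8,-4,-1.6,0,8.5],
    [1.8,-4,0,0,8.5]
  ]
}}

```text
time_s: 6.7
eef_pos: [0.4486, -0.2177, 0.2466]
ee_rot: [[-0.995, -0.097, 0.003], [-0.097, 0.995, -0.003], [-0.003, -0.003, -1.0]]
ft_force: [1.2, -1.0, -0.9]
finger_gap: 0.0851
grasp_force: 0.0
```

{"api": "servo_tool", "payload": {
  "increments": [
    [0,0,0,0.095,8.5],
    [0,0,0,0,8.5],
    [0,0,0,0,8.5]
  ]
}}

```text
time_s: 7.0
eef_pos: [0.4487, -0.2152, 0.2437]
ee_rot: [[-1.0, -0.005, -0.0], [-0.005, 1.0, 0.0], [0.0, 0.0, -1.0]]
ft_force: [0.3, 0.3, 0.5]
finger_gap: 0.085
grasp_force: 0.0
```

```bash
python3 - <<'E'
from h import *
s,im=snap('w4');print(s['eef_pos'],yaw(s))
E
```

```text
[ 0.44868418 -0.21519153  0.24369039] -179.73597905627602
```

View pics/w4.png

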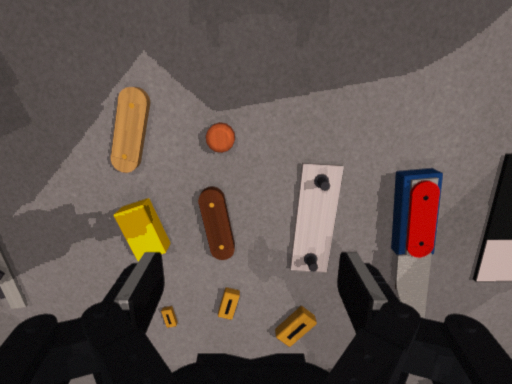

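The wrist view shows everything: maple (130,130), pommel (221,137), walnut (217,223), middle guard (229,304), jig posts (322,182) and (311,262), and the liner lying on the tang at (423,218). I measure them.

```bash
python3 - <<'E'
from h import *
s,im=load('w4');h,S,v=hsv(im)
for p in[(130,110),(221,137),(217,235),(229,297),(338,220),(300,220)]: print(p,h[p[1],p[0]],S[p[1],p[0]],v[p[1],p[0]])
print('liner',rect(s,((h<4)|(h>174))&(S>190)&(v>90),.034,(423,218)),line(s,blobdot(im,(426,197),4),blobdot(im,(421,239),4),.034))
print('walnut',rect(s,(h<14)&(S>100)&(v<130),.014,(217,223)),line(s,blobdot(im,(212,205),4,False),blobdot(im,(223,247),4,False),.014))
print('maple',rect(s,(h>10)&(h<24)&(S>80)&(v>90),.014,(130,130)))
print('pommel',rect(s,(h<14)&(S>140)&(v>90),.016,(221,137)))
print('guard',rect(s,(h>14)&(h<28)&(S>110)&(v>50),.012,(229,304)))
print('jig',rect(s,(S<35)&(v>150),.008,(316,220)))
E
```

```text
(130, 110) 16 156 185
(221, 137) 9 196 185
(217, 235) 9 196 78
(229, 297) 19 208 202
(338, 220) 4 28 128
(300, 220) 6 34 195
liner (array([517.5,  -8.8]), (99.3, 32.1), np.float32(5.6)) (array([518.3,  -8.1]), np.float64(59.4), np.float64(5.7))
walnut (array([ 534.1, -258.2]), (102.4, 33.5), np.float32(10.4)) (array([ 536.4, -258.8]), np.float64(60.1), np.float64(10.3))
maple (array([ 416.5, -355.4]), (101.6, 36.1), np.float32(-14.9))
pommel (array([ 422.5, -250.9]), (32.5, 32.2), np.float32(-89.7))
guard (array([ 657.7, -245.7]), (52.4, 23.1), np.float32(-15.7))
jig (array([ 540.4, -138.5]), (41.7, 34.1), np.float32(-3.0))
```

The liner lies true on the tang. Now the walnut.

{"api": "servo_tool", "payload": {
  "increments": [
    [-4.35,-2.2,0,0,6],
    [-4.38,-2.2,0,0,6],
    [0,0,0,-0.09,6],
    [0,0,4.5,-0.085,6],
    [0,0,4.5,0,6]
  ]
}}

```text
time_s: 7.55
eef_pos: [0.5376, -0.2588, 0.1532]
ee_rot: [[-0.983, -0.183, 0.002], [-0.183, 0.983, -0.001], [-0.001, -0.001, -1.0]]
ft_force: [-0.5, -0.4, -0.1]
finger_gap: 0.0597
grasp_force: 0.0
```

{"api": "servo_tool", "payload": {
  "increments": [
    [0,0,4.5,0,6],
    [0,0,4,0,6],
    [0,0,3,0,6],
    [0,0,1.5,0,6],
    [0,0,0,0,6]
  ]
}}

```text
time_s: 8.05
eef_pos: [0.5351, -0.2576, 0.0217]
ee_rot: [[-0.984, -0.178, -0.003], [-0.178, 0.984, 0.002], [0.002, 0.003, -1.0]]
ft_force: [-0.2, 1.5, 0.8]
finger_gap: 0.06
grasp_force: 0.0
```

```bash
python3 - <<'E'
from h import *
s,im=snap('w5');print(s['eef_pos'],yaw(s));h,S,v=hsv(im)
print('walnut',rect(s,(h<14)&(S>100)&(v<130),.014,(251,250)))
E
```

```text
[ 0.53512871 -0.25759205  0.0217429 ] -169.7229928115663
walnut (array([ 534.5, -258.8]), (102.0, 32.0), np.float32(10.4))
```

View pics/w5.png

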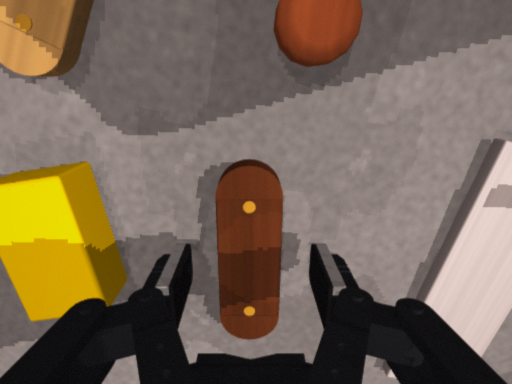

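The walnut at (249,250) is centred and aligned between the fingers. I grip and lift it, then measure its offset in the grip from the dots.

{"api": "servo_tool", "payload": {
  "increments": [
    [0,0,0.3,0,4],
    [0,0,0,0,3],
    [0,0,0,0,2.5],
    [0,0,0,0,2.5]
  ],
  "force": 50
}}

```text
time_s: 8.5
eef_pos: [0.5372, -0.2602, 0.0228]
ee_rot: [[-0.984, -0.176, 0.003], [-0.176, 0.984, -0.002], [-0.002, -0.002, -1.0]]
ft_force: [-0.2, 0.5, 6.7]
finger_gap: 0.03
grasp_force: 50.1
```

{"api": "servo_tool", "payload": {
  "increments": [
    [0,0,-1,0,2.5],
    [0,0,-4,0,2.5],
    [0,0,-4,0,2.5],
    [0,0,-2,0,2.5],
    [0,0,0,0,2.5]
  ]
}}

```text
time_s: 9.0
eef_pos: [0.5378, -0.2608, 0.1357]
ee_rot: [[-0.984, -0.176, 0.005], [-0.176, 0.984, -0.004], [-0.005, -0.005, -1.0]]
ft_force: [0.4, 0.2, 0.5]
finger_gap: 0.0301
grasp_force: 49.7
```

```bash
python3 - <<'E'
from h import *
s,im=snap('w6');print(s['eef_pos'],yaw(s));z=s['eef_pos'][2]-.005
c,l,a=line(s,blobdot(im,(250,207),9,False),blobdot(im,(250,310),9,False),z);print(c,l,a)
h,S,v=hsv(im);print(rect(s,(h<14)&(S>100)&(v<130),z,(251,250)))
E
```

```text
[ 0.53784555 -0.26079676  0.13568081] -169.84200919415892
[ 535.3 -261.7] 59.0 10.2
(array([ 533.4, -262.1]), (99.4, 31.4), np.float32(10.5))
```

{"api": "servo_tool", "payload": {
  "increments": [
    [-0.465,4.21,0,0,2.5],
    [-0.465,4.21,0,0,2.5],
    [-0.465,4.21,0,0,2.5],
    [-0.465,4.21,0,0,2.5],
    [-0.465,4.21,0,0,2.5]
  ]
}}

```text
time_s: 9.55
eef_pos: [0.5205, -0.0462, 0.1292]
ee_rot: [[-0.984, -0.176, -0.002], [-0.176, 0.984, 0.001], [0.002, 0.001, -1.0]]
ft_force: [1.1, -0.7, -0.8]
finger_gap: 0.0301
grasp_force: 49.8
```

{"api": "servo_tool", "payload": {
  "increments": [
    [-0.465,4.21,0,0,2.5],
    [0,0,0,0.079,2.5],
    [0,0,3,0,2.5],
    [0,0,2,0,2.5],
    [0,0,0,0,2.5]
  ]
}}

```text
time_s: 10.05
eef_pos: [0.5159, -0.0049, 0.0765]
ee_rot: [[-0.995, -0.098, -0.007], [-0.098, 0.995, 0.002], [0.007, 0.003, -1.0]]
ft_force: [-0.7, -0.6, -0.9]
finger_gap: 0.0297
grasp_force: 49.8
```

```bash
python3 - <<'E'
from h import *
s,im=snap('w7');print(s['eef_pos'],yaw(s));z=s['eef_pos'][2]-.0088
c,l,a=line(s,blobdot(im,(250,207),9,False),blobdot(im,(250,310),9,False),z);print(c,l,a)
d=np.array([518.3,-8.2])-c;print('move tool mm',s['ee_rot'][:2,:2].T@d,'dz',(s['eef_pos'][2]-.0568)*1000)
E
```

```text
[ 0.51594314 -0.0048911   0.07654781] -174.35868010072676
[515.8  -5.1] 60.8 6.0
move tool mm [-2.18311182 -3.33068991] dz 19.747810321657177
```

{"api": "servo_tool", "payload": {
  "increments": [
    [-0.22,-0.33,0,0,2.5],
    [0,0,1.2,0,2.5],
    [0,0,0.4,0,2.5],
    [0,0,0,0,2.5],
    [0,0,0,0,2.5]
  ]
}}

```text
time_s: 10.6
eef_pos: [0.5215, -0.0089, 0.0648]
ee_rot: [[-0.995, -0.098, -0.0], [-0.098, 0.995, 0.0], [0.0, 0.0, -1.0]]
ft_force: [0.0, 0.1, -0.5]
finger_gap: 0.0297
grasp_force: 49.8
```

{"api": "servo_tool", "payload": {
  "increments": [
    [0,0,0.2,0,2.5],
    [0,0,0,0,2.5],
    [0,0,0,0,2.5]
  ]
}}

```text
time_s: 10.9
eef_pos: [0.5216, -0.0089, 0.0629]
ee_rot: [[-0.995, -0.098, 0.0], [-0.098, 0.995, 0.0], [-0.0, 0.0, -1.0]]
ft_force: [0.5, -0.3, -0.2]
finger_gap: 0.0298
grasp_force: 49.8
```

```bash
python3 - <<'E'
from h import *
s,im=snap('w8');print(s['eef_pos'],yaw(s));z=s['eef_pos'][2]-.0088
c,l,a=line(s,blobdot(im,(250,207),9,False),blobdot(im,(250,310),9,False),z);print(c,l,a)
d=np.array([518.3,-8.2])-c;print('move tool mm',s['ee_rot'][:2,:2].T@d)
E
```

```text
[ 0.52156377 -0.00886548  0.06291216] -174.3735947501481
[521.6  -9.2] 61.1 5.9
move tool mm [3.18606004 1.31871946]
```

{"api": "servo_tool", "payload": {
  "increments": [
    [0,0,0.2,0,2.5],
    [0,0,0.1,0,2.5],
    [0,0,0,0,2.5],
    [0,0,0,0,2.5]
  ]
}}

```text
time_s: 11.35
eef_pos: [0.5214, -0.0088, 0.0597]
ee_rot: [[-0.995, -0.098, -0.0], [-0.098, 0.995, 0.0], [0.0, 0.0, -1.0]]
ft_force: [0.9, 0.4, -1.0]
finger_gap: 0.0301
grasp_force: 49.8
```

{"api": "servo_tool", "payload": {
  "increments": [
    [0.32,0.1,0,0,2.5],
    [0,0,0.2,0,2.5],
    [0,0,0.1,0,2.5],
    [0,0,0,0,2.5],
    [0,0,0,0,2.5]
  ]
}}

```text
time_s: 11.85
eef_pos: [0.5182, -0.0082, 0.0568]
ee_rot: [[-0.995, -0.098, 0.0], [-0.098, 0.995, 0.0], [-0.0, 0.0, -1.0]]
ft_force: [-1.2, -0.0, 1.1]
finger_gap: 0.0297
grasp_force: 50.0
```

{"api": "servo_tool", "payload": {
  "increments": [
    [0,0,0.1,0,2.5],
    [0,0,0,0,2.5],
    [0,0,0,0,2.5]
  ]
}}

```text
time_s: 12.15
eef_pos: [0.5182, -0.0082, 0.0567]
ee_rot: [[-0.995, -0.098, 0.0], [-0.098, 0.995, -0.0], [-0.0, -0.0, -1.0]]
ft_force: [-5.8, 1.4, 10.4]
finger_gap: 0.0297
grasp_force: 51.0
```

{"api": "servo_tool", "payload": {
  "increments": [
    [0,0,-0.1,0,2.5],
    [0,0,0,0,3.5],
    [0,0,0,0,4.5],
    [0,0,-2,0,5.5],
    [0,0,-4,0,5.5]
  ]
}}

```text
time_s: 12.65
eef_pos: [0.516, -0.0076, 0.1142]
ee_rot: [[-0.995, -0.098, -0.006], [-0.098, 0.995, 0.002], [0.006, 0.002, -1.0]]
ft_force: [0.1, -0.8, 0.1]
finger_gap: 0.0548
grasp_force: 0.0
```

{"api": "servo_tool", "payload": {
  "increments": [
    [3,-3,-4,0,8.5],
    [3,-3,-4,0,8.5],
    [3,-3,-4,0,8.5],
    [0,0,0,0,8.5],
    [0,0,0,0,8.5]
  ]
}}

```text
time_s: 13.15
eef_pos: [0.4493, -0.0934, 0.2203]
ee_rot: [[-0.995, -0.096, 0.002], [-0.096, 0.995, -0.001], [-0.002, -0.001, -1.0]]
ft_force: [0.5, -0.0, 0.2]
finger_gap: 0.0852
grasp_force: 0.0
```

```bash
python3 - <<'E'
from h import *
s,im=snap('w9');print(s['eef_pos'],yaw(s))
E
```

```text
[ 0.44930984 -0.09336737  0.22034324] -174.48211436107508
```

View pics/w9.png

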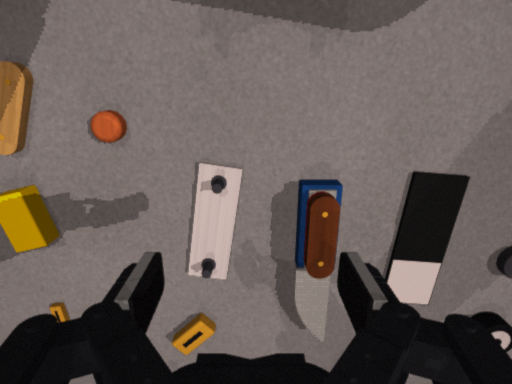

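The walnut stack is at (321,235), with dots at (324,214) and (320,264). The jig corners are at about (200,164), (242,168), (228,278) and (190,275). I measure the walnut and the jig.

```bash
python3 - <<'E'
from h import *
s,im=load('w9')
print('walnut',line(s,blobdot(im,(325,214),4,False),blobdot(im,(320,264),4,False),.048))
h,S,v=hsv(im);m=((S<45)&(v>140)).astype(np.uint8);m=cv2.morphologyEx(m,cv2.MORPH_CLOSE,np.ones((15,15)))
print('jig',rect(s,m,.008,(215,222)))
c=np.array([at('wrist',p,.008,s)[:2] for p in[(200,164),(242,168),(228,278),(190,275)]]);print(c.mean(0))
s,im=load('w4');h,S,v=hsv(im);m=((S<45)&(v>115)).astype(np.uint8);m=cv2.morphologyEx(m,cv2.MORPH_CLOSE,np.ones((15,15)))
print('jig w4',rect(s,m,.008,(316,220)))
E
```

```text
walnut (array([517.8,  -8.3]), np.float64(60.3), np.float64(5.5))
jig (array([ 531.7, -131.9]), (151.1, 50.6), np.float32(-3.2))
[ 0.53103653 -0.12978925]
jig w4 (array([ 546.5, -244.8]), (704.3, 449.6), np.float32(-82.6))
```

Both lie square. Now the guard.

{"api": "servo_tool", "payload": {
  "increments": [
    [-2.7,-3.28,0,0,8.5],
    [-2.7,-3.28,0,0,8.5],
    [-2.7,-3.28,0,0,8.5],
    [-2.7,-3.28,0,0,8.5],
    [-2.7,-3.28,0,0,8.5]
  ]
}}

```text
time_s: 13.7
eef_pos: [0.6008, -0.2422, 0.217]
ee_rot: [[-0.995, -0.1, -0.002], [-0.1, 0.995, 0.002], [0.002, 0.002, -1.0]]
ft_force: [-0.2, -0.1, 0.8]
finger_gap: 0.0851
grasp_force: 0.0
```

{"api": "servo_tool", "payload": {
  "increments": [
    [0,0,2,0.12,6],
    [0,0,2,0.12,6],
    [0,0,2,0.12,6],
    [0,0,0,0,6],
    [0,0,0,0,6]
  ]
}}

```text
time_s: 14.2
eef_pos: [0.5992, -0.2412, 0.1584]
ee_rot: [[-0.967, 0.254, -0.002], [0.254, 0.967, 0.002], [0.002, 0.001, -1.0]]
ft_force: [1.0, 0.0, 0.4]
finger_gap: 0.0599
grasp_force: 0.0
```

```bash
python3 - <<'E'
from h import *
s,im=snap('w10');print(s['eef_pos'],yaw(s));h,S,v=hsv(im)
top=(h>14)&(h<28)&(S>110)&(v>50)
g=proj('wrist',np.array([.657,-.245,.014]),s);print(g,rect(s,top,.014,g),rect(s,top&(v>150),.014,g),rect(s,v<45,.014,g))
cv2.imwrite('pics/w10c.png',cv2.resize(im,(400,300)))
E
```

```text
[ 0.5992329  -0.241245    0.15843892] 165.26703290531563
[261.96483703 235.69904375] (array([ 657.9, -245.2]), (48.3, 21.7), np.float32(-14.7)) (array([ 660. , -245.4]), (41.9, 20.4), np.float32(-14.7)) (array([ 661.1, -246.5]), (23.2, 3.0), np.float32(-14.1))
```

View pics/w10.png

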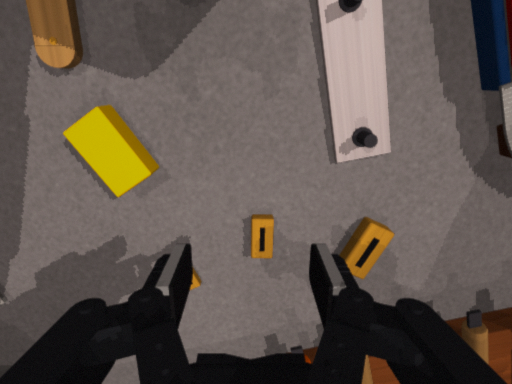

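The middle guard at (262,236) measures about 43 x 21 mm, which is right. The large one at (368,248) and the small one at (195,278) stay clear of the fingers.

{"api": "servo_tool", "payload": {
  "increments": [
    [-3,0.55,0,0,4.5],
    [-3,0.55,0,0,4.5],
    [0,0,3,0,4.5],
    [0,0,4,0,4.5],
    [0,0,3.5,0,4.5]
  ]
}}

```text
time_s: 14.75
eef_pos: [0.6612, -0.2474, 0.0546]
ee_rot: [[-0.967, 0.256, 0.002], [0.256, 0.967, -0.001], [-0.002, -0.0, -1.0]]
ft_force: [1.0, -0.3, -0.3]
finger_gap: 0.045
grasp_force: 0.0
```

{"api": "servo_tool", "payload": {
  "increments": [
    [0,0,2.2,0,4.5],
    [0,0,1.1,0,4.5],
    [0,0,0,0,4.5],
    [0,0,0,0,4.5]
  ]
}}

```text
time_s: 15.15
eef_pos: [0.6613, -0.2479, 0.0237]
ee_rot: [[-0.966, 0.258, 0.002], [0.258, 0.966, -0.001], [-0.002, -0.001, -1.0]]
ft_force: [0.8, 0.1, 0.2]
finger_gap: 0.0447
grasp_force: 0.0
```

```bash
python3 - <<'E'
from h import *
s,im=snap('w11');print(s['eef_pos'],yaw(s));h,S,v=hsv(im)
top=(h>14)&(h<28)&(S>110)&(v>50)
g=proj('wrist',np.array([.660,-.2455,.014]),s)
r=rect(s,top,.014,g);print(g,r, s['ee_rot'][:2,:2].T@(r[0]-s['eef_pos'][:2]*1000))
E
```

```text
[ 0.66125408 -0.24789374  0.02373469] 165.05239478190884
[255.19470288 254.08998965] (array([ 657.9, -245.4]), (48.1, 21.9), np.float32(-15.6)) [3.88379604 1.5442197 ]
```

{"api": "servo_tool", "payload": {
  "increments": [
    [0.15,0.12,0.35,0,4.5],
    [0,0,0,0,3],
    [0,0,0,0,1.6],
    [0,0,0,0,1.6],
    [0,0,0,0,1.6]
  ],
  "force": 60
}}

```text
time_s: 15.7
eef_pos: [0.6594, -0.2461, 0.019]
ee_rot: [[-0.966, 0.259, 0.001], [0.259, 0.966, -0.0], [-0.001, -0.0, -1.0]]
ft_force: [-1.3, 0.6, 5.0]
finger_gap: 0.02
grasp_force: 59.8
```

{"api": "servo_tool", "payload": {
  "increments": [
    [0,0,-1,0,1.6],
    [0,0,-4,0,1.6],
    [0,0,-4,0,1.6],
    [0,0,0,0,1.6],
    [0,0,0,0,1.6]
  ]
}}

```text
time_s: 16.2
eef_pos: [0.6598, -0.2464, 0.1099]
ee_rot: [[-0.966, 0.259, 0.002], [0.259, 0.966, -0.001], [-0.002, -0.001, -1.0]]
ft_force: [0.1, 0.9, -2.2]
finger_gap: 0.0202
grasp_force: 59.1
```

```bash
python3 - <<'E'
from h import *
s,im=snap('w12');print(s['eef_pos'],yaw(s));h,S,v=hsv(im);z=s['eef_pos'][2]-.009
g=proj('wrist',np.r_[s['eef_pos'][:2],z],s)
for m in((h>14)&(h<28)&(S>110)&(v>50),(h>14)&(h<28)&(S>110)&(v>140)):
  r=rect(s,m,z,g);print(r, s['ee_rot'][:2,:2].T@(r[0]-s['eef_pos'][:2]*1000))
E
```

```text
[ 0.65982414 -0.24635495  0.10987787] 164.99993376337062
(array([ 660.6, -247. ]), (48.7, 22.6), np.float32(-14.9)) [-0.91636835 -0.42226159]
(array([ 654.8, -245.4]), (28.1, 21.5), np.float32(-14.9)) [ 5.10009342 -0.37794688]
```

{"api": "servo_tool", "payload": {
  "increments": [
    [3.87,1.93,0,0,1.6],
    [3.87,1.93,0,0,1.6],
    [3.87,1.93,0,0,1.6],
    [3.87,1.93,0,0,1.6],
    [0,0,0,-0.1,1.6]
  ]
}}

```text
time_s: 16.75
eef_pos: [0.5237, -0.1265, 0.1045]
ee_rot: [[-0.987, 0.158, -0.008], [0.158, 0.987, 0.005], [0.008, 0.003, -1.0]]
ft_force: [0.4, -0.7, -1.6]
finger_gap: 0.0199
grasp_force: 59.1
```

{"api": "servo_tool", "payload": {
  "increments": [
    [0,0,0,-0.106,1.6],
    [0,0,3,0,1.6],
    [0,0,2.5,0,1.6],
    [0,0,0,0,1.6],
    [0,0,0,0,1.6]
  ]
}}

```text
time_s: 17.25
eef_pos: [0.5286, -0.1307, 0.0524]
ee_rot: [[-0.998, 0.056, -0.002], [0.056, 0.998, 0.001], [0.002, 0.001, -1.0]]
ft_force: [0.2, 0.7, -0.4]
finger_gap: 0.0202
grasp_force: 59.0
```

```bash
python3 - <<'E'
from h import *
s,im=snap('w13');print(s['eef_pos'],yaw(s))
E
```

```text
[ 0.52855541 -0.13074806  0.05236748] 176.8000395692742
```

View pics/w13.png

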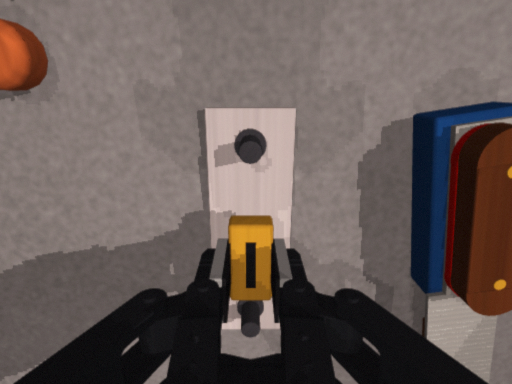

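The guard at (250,265) is in line with the jig posts at (250,147) and (251,318). I lower it and release.

{"api": "servo_tool", "payload": {
  "increments": [
    [-0.15,0,1.5,0,1.6],
    [0,0,0.7,0,1.6],
    [0,0,0.2,0,1.6],
    [0,0,0.1,0,1.6],
    [0,0,0,0,1.6]
  ]
}}

```text
time_s: 17.8
eef_pos: [0.5311, -0.1314, 0.0283]
ee_rot: [[-0.998, 0.056, 0.0], [0.056, 0.998, 0.0], [-0.0, 0.0, -1.0]]
ft_force: [-0.5, -0.4, -1.5]
finger_gap: 0.02
grasp_force: 59.1
```

{"api": "servo_tool", "payload": {
  "increments": [
    [0,0,0.1,0,1.6],
    [0,0,0,0,1.6],
    [0,0,0,0,1.6]
  ]
}}

```text
time_s: 18.1
eef_pos: [0.5311, -0.1314, 0.0274]
ee_rot: [[-0.998, 0.056, 0.0], [0.056, 0.998, -0.0], [-0.0, 0.0, -1.0]]
ft_force: [-0.2, 0.2, -1.2]
finger_gap: 0.0204
grasp_force: 59.1
```

{"api": "servo_tool", "payload": {
  "increments": [
    [0,0,0.1,0,1.6],
    [0,0,0,0,2.8],
    [0,0,0,0,3.5],
    [0,0,-3,0,4],
    [0,0,-4,0,8.5]
  ]
}}

```text
time_s: 18.6
eef_pos: [0.5294, -0.1305, 0.0948]
ee_rot: [[-0.998, 0.056, -0.004], [0.056, 0.998, 0.002], [0.004, 0.002, -1.0]]
ft_force: [0.2, -0.4, 0.5]
finger_gap: 0.0533
grasp_force: 0.0
```

{"api": "servo_tool", "payload": {
  "increments": [
    [2.42,-3.52,-2,0,8.5],
    [2.42,-3.52,-2,0,8.5],
    [2.42,-3.52,-2,0,8.5],
    [2.42,-3.52,-2,0,8.5],
    [2.42,-3.52,-1,0,8.5]
  ]
}}

```text
time_s: 19.1
eef_pos: [0.3997, -0.302, 0.1882]
ee_rot: [[-0.998, 0.056, 0.002], [0.056, 0.998, -0.002], [-0.002, -0.002, -1.0]]
ft_force: [-0.5, -0.7, 0.6]
finger_gap: 0.0848
grasp_force: 0.0
```

{"api": "servo_tool", "payload": {
  "increments": [
    [0,0,0,0,6.5],
    [0,0,0,0,6.5],
    [0,0,0,0,6.5]
  ]
}}

```text
time_s: 19.4
eef_pos: [0.4007, -0.2996, 0.1857]
ee_rot: [[-0.998, 0.055, -0.0], [0.055, 0.998, 0.001], [0.0, 0.001, -1.0]]
ft_force: [0.2, 0.6, -0.3]
finger_gap: 0.0649
grasp_force: 0.0
```

```bash
python3 - <<'E'
from h import *
s,im=snap('w14');print(s['eef_pos'],yaw(s));h,S,v=hsv(im)
g=proj('wrist',[.4165,-.356,.014],s);p=proj('wrist',[.423,-.251,.016],s);q=proj('wrist',[.532,-.132,.022],s);print(g,p,q)
print('maple',rect(s,(h>10)&(h<26)&(S>80)&(v>80),.014,g))
print('pommel',rect(s,(h<14)&(S>140)&(v>70),.016,p))
print('guard',rect(s,(h>14)&(h<28)&(S>110)&(v>50),.022,q))
E
```

```text
[ 0.40065138 -0.2996071   0.18571382] 176.83042652016672
[196.87684282 190.1283209 ] [299.37349572 191.43802775] [407.51649988 280.01697372]
maple (array([ 415.4, -356.4]), (102.8, 33.2), np.float32(-14.9))
pommel (array([ 421.5, -252.1]), (35.6, 32.5), np.float32(41.1))
guard (array([ 528.5, -135.1]), (49.5, 27.3), np.float32(-2.8))
```

View pics/w14.png

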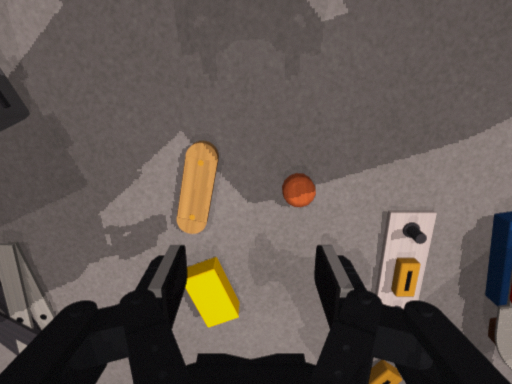

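The view shows the maple at (198,187) and the pommel at (299,190), with the guard between the jig posts at (406,278). Next I take the maple.

{"api": "servo_tool", "payload": {
  "increments": [
    [-0.95,-2.8,0,0,6],
    [-0.94,-2.79,0,0,6],
    [0,0,2,0.1,6],
    [0,0,3,0.104,6],
    [0,0,4,0,6]
  ]
}}

```text
time_s: 19.95
eef_pos: [0.4177, -0.357, 0.0961]
ee_rot: [[-0.966, 0.258, 0.001], [0.258, 0.966, -0.002], [-0.002, -0.001, -1.0]]
ft_force: [-0.1, 0.3, -0.6]
finger_gap: 0.0599
grasp_force: 0.0
```

{"api": "servo_tool", "payload": {
  "increments": [
    [0,0,4,0,6],
    [0,0,2,0,6],
    [0,0,1.2,0,6],
    [0,0,0,0,6],
    [0,0,0,0,6]
  ]
}}

```text
time_s: 20.45
eef_pos: [0.4169, -0.3573, 0.0251]
ee_rot: [[-0.967, 0.256, 0.001], [0.256, 0.967, -0.001], [-0.001, -0.001, -1.0]]
ft_force: [-0.7, 0.1, 0.8]
finger_gap: 0.0601
grasp_force: 0.0
```

```bash
python3 - <<'E'
from h import *
s,im=snap('w15');print(s['eef_pos'],yaw(s));h,S,v=hsv(im)
g=proj('wrist',[.4165,-.356,.014],s);r=rect(s,(h>10)&(h<26)&(S>80)&(v>80),.014,g)
print('maple',g,r,s['ee_rot'][:2,:2].T@(r[0]-s['eef_pos'][:2]*1000))
E
```

```text
[ 0.41686379 -0.35725488  0.0251363 ] 165.1630353269911
maple [253.4644394  254.66553938] (array([ 415.2, -356.5]), (102.8, 32.2), np.float32(-14.9)) [1.80161772 0.30366961]
```

{"api": "servo_tool", "payload": {
  "increments": [
    [0,0,0.4,0,4],
    [0,0,0,0,3],
    [0,0,0,0,2.5],
    [0,0,0,0,2.5],
    [0,0,0,0,2.5]
  ],
  "force": 50
}}

```text
time_s: 21.0
eef_pos: [0.4165, -0.3577, 0.021]
ee_rot: [[-0.966, 0.257, 0.001], [0.257, 0.966, -0.001], [-0.001, -0.001, -1.0]]
ft_force: [-0.7, 0.3, 4.9]
finger_gap: 0.0304
grasp_force: 50.1
```

{"api": "servo_tool", "payload": {
  "increments": [
    [0,0,-1,0,2.5],
    [0,0,-4,0,2.5],
    [0,0,-4,0,2.5],
    [0,0,-4,0,2.5],
    [0,0,0,0,2.5]
  ]
}}

```text
time_s: 21.5
eef_pos: [0.4179, -0.3595, 0.1569]
ee_rot: [[-0.966, 0.257, 0.005], [0.257, 0.966, -0.007], [-0.007, -0.006, -1.0]]
ft_force: [0.5, -0.7, -0.5]
finger_gap: 0.03
grasp_force: 49.8
```

{"api": "servo_tool", "payload": {
  "increments": [
    [0.43,4.45,0,0,2.5],
    [0.43,4.45,0,0,2.5],
    [0.43,4.45,0,0,2.5],
    [0.43,4.45,0,0,2.5],
    [0.43,4.45,0,0,2.5]
  ]
}}

```text
time_s: 22.0
eef_pos: [0.4522, -0.1348, 0.1499]
ee_rot: [[-0.966, 0.257, -0.0], [0.257, 0.966, 0.0], [0.0, 0.0, -1.0]]
ft_force: [1.6, -0.8, -0.4]
finger_gap: 0.0303
grasp_force: 49.9
```

{"api": "servo_tool", "payload": {
  "increments": [
    [0.43,4.45,0,0,2.5],
    [0.43,4.45,0,0,2.5],
    [0.43,4.45,0,0,2.5],
    [0.43,4.45,0,0,2.5],
    [0.43,4.45,0,0,2.5]
  ]
}}

```text
time_s: 22.5
eef_pos: [0.4886, 0.0858, 0.1501]
ee_rot: [[-0.966, 0.257, -0.0], [0.257, 0.966, 0.0], [0.0, -0.0, -1.0]]
ft_force: [0.8, -1.0, -1.3]
finger_gap: 0.0301
grasp_force: 49.9
```

{"api": "servo_tool", "payload": {
  "increments": [
    [0.4,4.5,0,0,2.5],
    [0,0,0,-0.136,2.5],
    [0,0,0,-0.137,2.5],
    [0,0,4,0,2.5],
    [0,0,2,0,2.5]
  ]
}}

```text
time_s: 23.0
eef_pos: [0.4954, 0.1286, 0.0877]
ee_rot: [[-1.0, -0.014, -0.002], [-0.014, 1.0, 0.0], [0.002, 0.0, -1.0]]
ft_force: [-0.4, 0.2, -0.7]
finger_gap: 0.0302
grasp_force: 50.0
```

{"api": "servo_tool", "payload": {
  "increments": [
    [0,0,0,0,2.5],
    [0,0,0,0,2.5],
    [0,0,0,0,2.5]
  ]
}}

```text
time_s: 23.3
eef_pos: [0.4975, 0.1284, 0.0918]
ee_rot: [[-1.0, -0.013, 0.002], [-0.013, 1.0, 0.0], [-0.002, 0.0, -1.0]]
ft_force: [0.6, 0.2, -2.0]
finger_gap: 0.0304
grasp_force: 50.0
```

```bash
python3 - <<'E'
from h import *
s,im=snap('w16');print(s['eef_pos'],yaw(s));h,S,v=hsv(im);z=s['eef_pos'][2]-.007
r=rect(s,(h>10)&(h<26)&(S>80)&(v>80),z,(251,250));print(r)
print('move mm',s['ee_rot'][:2,:2].T@(np.array([497,128.3])-r[0]),'or by tcp',s['ee_rot'][:2,:2].T@(np.array([497,128.3])-s['eef_pos'][:2]*1000))
E
```

```text
[0.49749458 0.12838105 0.09180649] -179.25256778048632
(array([496., 128.]), (102.7, 32.2), np.float32(1.0))
move mm [-1.00382616  0.2869296 ] or by tcp [ 0.49559872 -0.07458974]
```

View pics/w16.png

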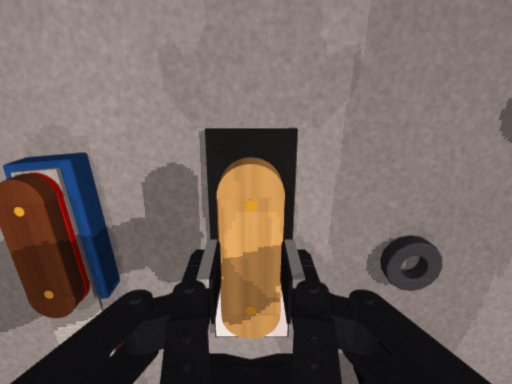

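The maple at (250,245) lies over the pad, centred and aligned. I lower it.

{"api": "servo_tool", "payload": {
  "increments": [
    [0,0,3,0,2.5],
    [0,0,2,0,2.5],
    [0,0,1,0,2.5],
    [0,0,0.2,0,2.5],
    [0,0,0,0,2.5]
  ]
}}

```text
time_s: 23.85
eef_pos: [0.4972, 0.1284, 0.0291]
ee_rot: [[-1.0, -0.013, 0.001], [-0.013, 1.0, 0.0], [-0.001, 0.0, -1.0]]
ft_force: [0.1, -0.8, -0.8]
finger_gap: 0.0302
grasp_force: 50.0
```

{"api": "servo_tool", "payload": {
  "increments": [
    [0,0,0.1,0,2.5],
    [0,0,0,0,2.5],
    [0,0,0,0,2.5]
  ]
}}

```text
time_s: 24.15
eef_pos: [0.4971, 0.1284, 0.0279]
ee_rot: [[-1.0, -0.013, 0.001], [-0.013, 1.0, 0.0], [-0.001, 0.0, -1.0]]
ft_force: [-0.2, 0.3, 0.0]
finger_gap: 0.0302
grasp_force: 50.0
```

{"api": "servo_tool", "payload": {
  "increments": [
    [0,0,0.1,0,2.5],
    [0,0,0,0,3.5],
    [0,0,0,0,4.5],
    [0,0,-3,0,5.5],
    [0,0,-4.5,0,6]
  ]
}}

```text
time_s: 24.65
eef_pos: [0.4943, 0.1284, 0.0994]
ee_rot: [[-1.0, -0.013, -0.005], [-0.013, 1.0, 0.0], [0.005, 0.0, -1.0]]
ft_force: [0.4, -0.2, -0.1]
finger_gap: 0.06
grasp_force: 0.0
```

{"api": "servo_tool", "payload": {
  "increments": [
    [0,0,-4.5,0,6],
    [0.89,-4.22,0,0,6],
    [0.89,-4.22,0,0,6],
    [0.89,-4.22,0,0,6],
    [0.89,-4.22,0,0,6]
  ]
}}

```text
time_s: 25.15
eef_pos: [0.4628, -0.0422, 0.1464]
ee_rot: [[-1.0, -0.014, 0.001], [-0.014, 1.0, -0.0], [-0.001, -0.0, -1.0]]
ft_force: [1.0, -0.2, 0.2]
finger_gap: 0.0599
grasp_force: 0.0
```

{"api": "servo_tool", "payload": {
  "increments": [
    [0.89,-4.22,0,0,6],
    [0.89,-4.22,0,0,6],
    [0.89,-4.22,0,0,6],
    [0.89,-4.22,0,0,6],
    [0.89,-4.22,0,0,6]
  ]
}}

```text
time_s: 25.65
eef_pos: [0.4209, -0.2541, 0.1463]
ee_rot: [[-1.0, -0.013, 0.0], [-0.013, 1.0, -0.0], [-0.0, -0.0, -1.0]]
ft_force: [1.7, -0.6, -0.1]
finger_gap: 0.0601
grasp_force: 0.0
```

{"api": "servo_tool", "payload": {
  "increments": [
    [0,0,4.5,0,6],
    [0,0,3,0,6],
    [0,0,0,0,6],
    [0,0,0,0,6],
    [0,0,0,0,6]
  ]
}}

```text
time_s: 26.15
eef_pos: [0.4225, -0.253, 0.0733]
ee_rot: [[-1.0, -0.014, 0.002], [-0.014, 1.0, -0.002], [-0.002, -0.002, -1.0]]
ft_force: [0.6, -0.0, -1.0]
finger_gap: 0.06
grasp_force: 0.0
```

```bash
python3 - <<'E'
from h import *
s,im=snap('w17');print(s['eef_pos'],yaw(s));h,S,v=hsv(im)
p=proj('wrist',[.423,-.251,.016],s);r=rect(s,(h<14)&(S>140)&(v>70),.016,p)
print(p,r,s['ee_rot'][:2,:2].T@(r[0]-s['eef_pos'][:2]*1000))
E
```

```text
[ 0.42252946 -0.25303058  0.07331526] -179.21317191199338
[254.3524131  219.79053469] (array([ 421.2, -251.6]), (36.7, 32.2), np.float32(2.5)) [1.30968822 1.44868905]
```

{"api": "servo_tool", "payload": {
  "increments": [
    [0,0.14,3,0,6],
    [0,0,1.5,0,6],
    [0,0,0.7,0,6],
    [0,0,0,0,6],
    [0,0,0,0,5]
  ],
  "force": 60
}}

```text
time_s: 26.7
eef_pos: [0.4222, -0.2516, 0.0206]
ee_rot: [[-1.0, -0.013, 0.001], [-0.013, 1.0, -0.001], [-0.001, -0.001, -1.0]]
ft_force: [0.4, -0.4, -0.3]
finger_gap: 0.0503
grasp_force: 0.0
```

{"api": "servo_tool", "payload": {
  "increments": [
    [0,0,0,0,3.8],
    [0,0,0,0,3],
    [0,0,0,0,2.6],
    [0,0,0,0,2.6],
    [0,0,0,0,2.6]
  ]
}}

```text
time_s: 27.2
eef_pos: [0.4222, -0.2516, 0.0208]
ee_rot: [[-1.0, -0.013, 0.001], [-0.013, 1.0, -0.001], [-0.001, -0.001, -1.0]]
ft_force: [-2.1, 1.7, 8.2]
finger_gap: 0.0303
grasp_force: 58.7
```

{"api": "servo_tool", "payload": {
  "increments": [
    [0,0,-1,0,2.6],
    [0,0,-4,0,2.6],
    [0,0,-4,0,2.6],
    [0,0,-4,0,2.6],
    [0,0,0,0,2.6]
  ]
}}

```text
time_s: 27.7
eef_pos: [0.4237, -0.2532, 0.1559]
ee_rot: [[-1.0, -0.013, 0.007], [-0.013, 1.0, -0.007], [-0.006, -0.007, -1.0]]
ft_force: [1.4, -1.0, -0.4]
finger_gap: 0.0299
grasp_force: 59.9
```

{"api": "servo_tool", "payload": {
  "increments": [
    [-1.72,3.79,0,0,2.6],
    [-1.72,3.79,0,0,2.6],
    [-1.72,3.79,0,0,2.6],
    [-1.72,3.79,0,0,2.6],
    [-1.72,3.79,0,0,2.6]
  ]
}}

```text
time_s: 28.2
eef_pos: [0.5052, -0.0587, 0.1491]
ee_rot: [[-1.0, -0.013, 0.0], [-0.013, 1.0, 0.0], [-0.0, 0.0, -1.0]]
ft_force: [0.1, -0.6, -1.9]
finger_gap: 0.0302
grasp_force: 60.0
```

{"api": "servo_tool", "payload": {
  "increments": [
    [-1.72,3.79,0,0,2.6],
    [-1.72,3.79,0,0,2.6],
    [-1.72,3.79,0,0,2.6],
    [-1.72,3.79,0,0,2.6],
    [-1.72,3.79,0,0,2.6]
  ]
}}

```text
time_s: 28.7
eef_pos: [0.5887, 0.132, 0.1489]
ee_rot: [[-1.0, -0.013, -0.0], [-0.013, 1.0, -0.0], [0.0, -0.0, -1.0]]
ft_force: [0.9, -1.7, -1.3]
finger_gap: 0.0306
grasp_force: 60.0
```

{"api": "servo_tool", "payload": {
  "increments": [
    [0,0,4,0,2.6],
    [0,0,3,0,2.6],
    [0,0,0,0,2.6],
    [0,0,0,0,2.6],
    [0,0,0,0,2.6]
  ]
}}

```text
time_s: 29.2
eef_pos: [0.5896, 0.13, 0.0814]
ee_rot: [[-1.0, -0.013, 0.003], [-0.013, 1.0, 0.0], [-0.003, 0.0, -1.0]]
ft_force: [-0.7, -0.3, -1.5]
finger_gap: 0.0304
grasp_force: 60.0
```

```bash
python3 - <<'E'
from h import *
s,im=snap('w18');print(s['eef_pos'],yaw(s))
E
```

```text
[0.58963711 0.12999826 0.08142296] -179.26865421691747
```

View pics/w18.png

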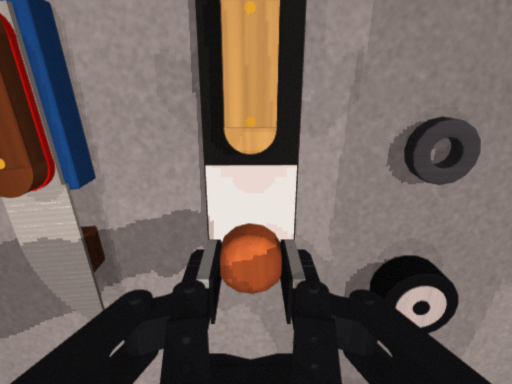

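The maple at (250,70) lies centred on the black part. The pommel at (251,258) is upright over the white end. I lower it.

{"api": "servo_tool", "payload": {
  "increments": [
    [0,0,3,0,2.6],
    [0,0,1.5,0,2.6],
    [0,0,0.6,0,2.6],
    [0,0,0.1,0,2.6],
    [0,0,0,0,2.6]
  ]
}}

```text
time_s: 29.75
eef_pos: [0.589, 0.1302, 0.0281]
ee_rot: [[-1.0, -0.013, 0.001], [-0.013, 1.0, 0.0], [-0.001, 0.0, -1.0]]
ft_force: [0.6, 0.3, -1.8]
finger_gap: 0.0303
grasp_force: 60.0
```

{"api": "servo_tool", "payload": {
  "increments": [
    [0,0,0.1,0,2.6],
    [0,0,0,0,2.6],
    [0,0,0,0,2.6]
  ]
}}

```text
time_s: 30.05
eef_pos: [0.589, 0.1302, 0.0269]
ee_rot: [[-1.0, -0.013, 0.001], [-0.013, 1.0, 0.0], [-0.001, 0.0, -1.0]]
ft_force: [0.7, 0.2, 1.7]
finger_gap: 0.0302
grasp_force: 60.3
```

Contact. I release, back off to a survey pose and check everything.

{"api": "servo_tool", "payload": {
  "increments": [
    [0,0,0,0,3.5],
    [0,0,0,0,4.5],
    [0,0,0,0,5],
    [0,0,-3,0,5.5],
    [0,0,-4.5,0,6]
  ]
}}

```text
time_s: 30.55
eef_pos: [0.5861, 0.1302, 0.099]
ee_rot: [[-1.0, -0.013, -0.006], [-0.013, 1.0, 0.0], [0.006, 0.0, -1.0]]
ft_force: [1.3, -0.4, 0.3]
finger_gap: 0.0597
grasp_force: 0.0
```

{"api": "servo_tool", "payload": {
  "increments": [
    [2.5,-2,-3.5,0,6],
    [2.5,-2,-3.5,0,6],
    [2.5,-2,-3.5,0,6],
    [2.5,-2,-3.5,0,6],
    [2.5,-2,0,0,6]
  ]
}}

```text
time_s: 31.05
eef_pos: [0.4656, 0.0277, 0.2463]
ee_rot: [[-1.0, -0.014, 0.007], [-0.014, 1.0, -0.002], [-0.007, -0.002, -1.0]]
ft_force: [0.7, -0.8, 0.2]
finger_gap: 0.0601
grasp_force: 0.0
```

{"api": "servo_tool", "payload": {
  "increments": [
    [1.5,-3,0,0,6],
    [0,0,0,0,6],
    [0,0,0,0,6],
    [0,0,0,0,6]
  ]
}}

```text
time_s: 31.45
eef_pos: [0.4504, -0.0012, 0.2411]
ee_rot: [[-1.0, -0.013, 0.0], [-0.013, 1.0, 0.0], [-0.0, 0.0, -1.0]]
ft_force: [0.4, -0.0, -0.3]
finger_gap: 0.0605
grasp_force: 0.0
```

```bash
python3 - <<'E'
from h import *
s,im=snap('w19');print(s['eef_pos'],yaw(s))
E
```

```text
[ 0.45044353 -0.00118651  0.24112038] -179.22825649753958
```

View pics/w19.png

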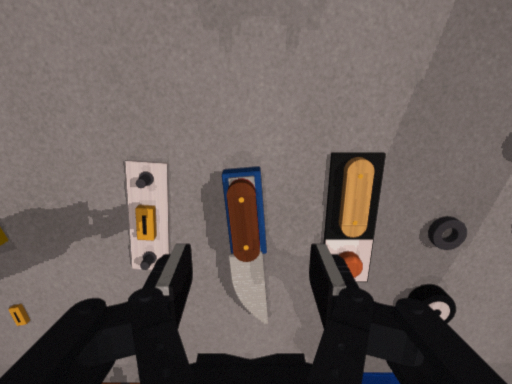

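The survey shows the guard on the jig at (146,223), the walnut stack at (243,220), the maple at (357,197) and the pommel at (349,264) on the pad. I check the numbers.

```bash
python3 - <<'E'
from h import *
s,im=load('w19');h,S,v=hsv(im)
print('walnut',line(s,blobdot(im,(241,200),4,False),blobdot(im,(246,248),4,False),.048))
print('maple (want 497,128.3,.8)',rect(s,(h>10)&(h<26)&(S>80)&(v>80),.02,(357,197)))
print('black',rect(s,(v<60)|((h>10)&(h<26)&(S>80)),.006,(355,197)))
print('guard (want 531.7,-131.9,-3.2)',rect(s,(h>14)&(h<28)&(S>110)&(v>50),.022,(146,223)))
print('pommel (want 589,129.6)',rect(s,(h<14)&(S>140)&(v>70),.02,(349,264)))
E
```

```text
walnut (array([517.9,  -8.8]), np.float64(60.3), np.float64(5.4))
maple (want 497,128.3,.8) (array([495.6, 127.7]), (103.1, 33.1), np.float32(0.8))
black (array([502.8, 127.6]), (120.9, 65.6), np.float32(0.9))
guard (want 531.7,-131.9,-3.2) (array([ 529.8, -130.5]), (47.3, 24.3), np.float32(-4.2))
pommel (want 589,129.6) (array([584.1, 134. ]), (40.3, 18.4), np.float32(31.6))
```

```bash
python3 -c "
from plant import manip
print(manip.job_done())"
```

```text
the job is handed in; nothing more can be done
None
```

The job is handed in. In the last wrist image the walnut stack, maple and guard measured within about 2 mm and 1° of their targets. The pommel was partly hidden in that image, so it is judged only by where it was lowered, within about 1 mm of its target. The robot time was about 31 s.

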